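Oil-test kit back into its shaped trays

TASK

Put the four pieces of the oil-test kit away, each in the shallow grey tray made to its shape (the white patch in a tray shows the piece's footprint): the funnel in the large round tray, the amber vial in the small round one, the block battery in the wide oblong one and the brass-coloured gap gauge in the narrow oblong one. Funnel (stem up) and vial stand upright, battery and gauge lie flat and lengthways, all inside the rim on the tray's floor. Leave the red rubber bulb and the red screw cap where they are.

Things in the scene. Friction and masses are not known exactly. Their poses are not given: they have to be found in the camera images.
- funnel_center (a point): Whitish, slightly see-through plastic funnel standing on its wide rim, stem up: rim 65 mm across, 72 mm high overall; the cone takes the lowest 34 mm, above it an upright stem about 10 to 16 mm thick by which it can be taken. About 25 g. The point is on its axis half-way up (36 mm above its underside); z is up along the stem.
- amber_vial_center (a point): Brown (amber) glass vial with black screw cap, standing: body 34 mm in diameter up to 57 mm, cap 32 mm in diameter above, 72 mm high overall. About 60 g. The point is on its axis half-way up (36 mm above its underside); z is up.
- battery_block_center (a point): Black block battery with an orange band lying flat: 26 mm (x) by 49 mm (y) by 17 mm high. About 46 g. The point is at its centre, 8.5 mm above its underside; y runs along its length, z up.
- gauge_center (a point): Gap gauge: brass-coloured (tan) rod with a light steel end, lying: 15 mm thick (x and z), 56 mm long (y). About 30 g. The point is at its centre, 7.5 mm above its underside; y runs along its length.
- funnel_tray: Large round tray, 91 mm outside and 83 mm inside diameter, with a white disc 65 mm across on its floor. Fixed to the bench. Grey, rim 7 mm high and 4 mm thick, floor 3 mm above the bench; origin at the centre of its underside, on the bench.
- vial_tray: Small round tray, 61 mm outside and 53 mm inside diameter, with a white disc 35 mm across on its floor. Fixed to the bench. Grey, rim 7 mm high and 4 mm thick, floor 3 mm above the bench; origin at the centre of its underside, on the bench.
- battery_tray: Wide oblong tray, inside 44 mm (x) by 67 mm (y), outside 52 by 75 mm, with a white rectangle 26 by 49 mm on its floor; y runs along its length. Fixed to the bench. Grey, rim 7 mm high and 4 mm thick, floor 3 mm above the bench; origin at the centre of its underside, on the bench.
- gauge_tray: Narrow oblong tray, inside 33 mm (x) by 74 mm (y), outside 41 by 82 mm, with a white round-ended bar 15 by 56 mm on its floor; y runs along its length. Fixed to the bench. Grey, rim 7 mm high and 4 mm thick, floor 3 mm above the bench; origin at the centre of its underside, on the bench.
- bulb_center (a point): Red rubber pipette bulb lying on the bench, 45 by 71 mm, 45 mm high; to be left alone. The point is at its centre.
- red_cap_center (a point): Red screw cap lying on the bench, 28 mm in diameter, 12 mm high; to be left alone. The point is at its centre.
Mind the look-alikes: they are no part of the job. What is meant by the part that bears funnel_center is not blue, and is the larger of those in its own colour.

How it is judged (in metres and radians):
At the end, for the whole second after the job is handed in: Each piece released, at rest on the floor of its own tray (height within 3 mm), centre within 12 mm (battery, gauge: 14 mm) of the tray's; funnel, vial, battery upright as at first and gauge level, within 2.8 degrees; battery and gauge along the tray, either way round, within 17 degrees (horizontal distance between funnel_center and funnel_tray below 0.012 m and height (world z) of funnel_center between 0.0365 and 0.042 m and angle between each of funnel_center, amber_vial_center, battery_block_center's own z axis and vertical below 0.05 rad and linear speed of each of funnel, amber_vial, battery_block, gauge below 0.02 m/s and horizontal distance between amber_vial_center and vial_tray below 0.012 m and height (world z) of amber_vial_center between 0.0365 and 0.042 m and horizontal distance between battery_block_center and battery_tray below 0.014 m and height (world z) of battery_block_center between 0.009 and 0.0145 m and angle between the y axis of battery_block_center and the y axis of battery_tray, either way round below 0.3 rad and horizontal distance between gauge_center and gauge_tray below 0.014 m and height (world z) of gauge_center between 0.008 and 0.0135 m and angle between gauge_center's own y axis and vertical between 1.52 and 1.62 rad and angle between the y axis of gauge_center and the y axis of gauge_tray, either way round below 0.3 rad); the robot touches nothing.
It fails at once if the red bulb or the red cap was shifted by more than 30 mm (distance of any of bulb_center, red_cap_center from where it was at the start of the episode above 0.03 m).
It also fails if it takes over 109 s, if anything falls off the work surface, if the arm or the gripper's body presses on something with over 40 N, if the wrist force passes 120 N, or if a joint passes its speed limit or range.

ROBOT

A 6-joint arm with a two-finger parallel gripper is mounted at the origin on a cart in front of the work surface, level with it; the furniture and walls round the work are solid. World frame = base frame: x ahead of the robot, y to its left, z up, the work surface at z = 0. Lengths are in m, angles in degrees, forces in N, time in s.
With the tool pointing down it reaches from about 0.375 to 0.925 m from the base axis. Payload 5.7 kg.
Tool frame: the origin (TCP) lies at the very end of the fingers, on their centre line; the grasp point (between the pads) lies 19 mm behind it; z points along the fingers, x is the direction in which the jaws open and shut, and the axes are right-handed (so a half turn about z gives the same grasp; the last joint's range is limited). The gripper opens to 88 mm and grips with 3 to 60 N. Pads are 20 mm wide; open, the fingers measure 115 mm over their backs; the gripper's body (75 mm by 178 mm) begins 61 mm behind the grasp point.
Start: joints at [-76.209, 20.558, 86.54, -0, 72.909, -6.595], TCP at [0.209, -0.562, 0.223] pointing down, gripper open.
Joint ranges: [-170.27, 170.27], [-57.76, 135], [12.27, 136.19], [-55.21, 235.2], [11.17, 155.16], [-170.74, 170.74]. Speed limits (degrees/s): [136.94, 136.94, 180, 180, 180, 180].

INTERFACE

Orientations are given as [roll, pitch, yaw] about the fixed x, y, z axes, in that order (R = Rz(yaw) Ry(pitch) Rx(roll)).
In Python, from workcell import manip gives the robot as it stands.
- The arm moves only by the shell command python3 -m crank 'ROWS' [FORCE]. ROWS is JSON, a list of rows, each a list of 7 numbers: the shift along the tool's x, y, z in m, then the turn, a rotation vector about the tool's x, y, z in degrees, then the closure, from -1 (fully open) to 1 (shut). In form: [[dx, dy, dz, ax, ay, az, gripper], ...]. A call has 1 to 5 rows; each row shifts and turns the commanded pose from where the row before left it, along the tool's axes as they then stand; what a row does not reach is not made up. A row lasts 1/10 s, in which the tool goes at most 50 mm and 8.59 degrees, less where a joint would pass 70% of its speed; a pose out of reach is approached as far as the arm can. A call is refused whole if a number of a shift passes 0.05 or a number of a turn 8.59, either way. A call with a gripper value outside its range is refused whole. The fingers move at their own pace and stop on an object; FORCE is the grip in N (left out, the last holds). Time passes only in rows, so rows that do not move let the fingers close. It gives the time, the measured TCP pose, the force and the opening at its end, in the units of the state.
- manip.get_obs(): the state, without advancing time (a new reading comes with each control period).
- manip.snapshot(name): name is "side" or "top" or "wrist"; returns (picture, depth): 400x640x3 uint8, red, green, blue; 400x640 float32, m along the optical axis (not along the pixel's ray), 0 where there is no reading.
- manip.camera_params(name): a dict with "intrinsics" (3x3 intrinsics, pixels), "R" (3x3) and "t" (3): a world point X has camera coordinates R X + t; the wrist camera has in their place "hand_eye" (4x4, takes a point from camera to tool coordinates, whose origin is the TCP and whose axes are the tool frame's). Camera axes: x right, y down, z forward; pixel columns grow to the right and rows downward; lengths in m; the calibration is good to about 2 mm. A picture is of the moment at which its call begins: read the wrist's pose just before it. camera_params takes no time and is no camera call.
- manip.hand_in(): hands the job in, once; it reports no verdict.
Trained networks look in the newest picture that a camera, given by its name, has taken for a name from the list of things; names that differ only in an ending like _2 or _b are one class to them, and where a whole thing is asked for, a point or a joint stands for the part that bears it (a point fixed in the world has none). Each returns a list of dicts, best first, with "score" (0 to 1); they miss things now and then, are a little off and sometimes report something else, mostly with a low value. They report only what shows in the picture. A call takes as long as a camera call. They do not tell look-alikes from the thing itself.
- manip.boxes_of(camera, query): "rect" ([left, top, right, bottom] in pixels, round what is visible of it).
- manip.landmark_of(camera, query): "location" ([column, row] in pixels: a listed point, or the origin of a listed thing).
The state is a dict: "time_s": time; "joint_positions": joint angles; "qd": joint speeds; "effort": joint torques, N m; "ee_pos": TCP position; "orientation": TCP orientation; "contact_force": force on the tool from outside, world axes, zero at the start; "torque": the same for the moment, N m; "grip_width": opening from 0.0 (shut) to 1.0 (fully open).
Only numpy, scipy, OpenCV 4.12 (cv2) and the standard library are available. Lean on these libraries where they do the work, as an engineer would, in place of code of your own. Each camera call takes 0.05 s, during which the arm holds its last target. There are 200 camera calls.

## Working session

There is one attempt and no reset: what is moved stays moved. The work goes in short steps, Python scripts to look and compute and a shell command to move; the robot and the scene stay as the last step left them, time stands still between calls to the robot, and variables do not carry over. Pictures are saved under pics/ and viewed, about 12 in all and at most 16, crops included, and the job is handed in when it is done.

```bash
mkdir -p pics; ls
python3 - <<'E'
from workcell import manip
import cv2,numpy as np
print(manip.get_obs())
for c in("top","side"):
    p,d=manip.snapshot(c); cv2.imwrite(f"pics/{c}0.png",p[:,:,::-1]); np.save(f"pics/{c}0.npy",d)
    print(c,manip.camera_params(c))
    for q in ["funnel_center","amber_vial_center","battery_block_center","gauge_center","funnel_tray","vial_tray","battery_tray","gauge_tray","bulb_center","red_cap_center"]:
        if c=="top":
            print(q,[(np.round(r["location"]).tolist(),round(r["score"],2)) for r in manip.landmark_of(c,q)][:4])
print(manip.camera_params("wrist"))
E
```

```text
pics
{'time_s': 0.0, 'joint_positions': array([-7.62090439e+01,  2.05963933e+01,  8.65972147e+01, -6.41847725e-04,
        7.29094284e+01, -6.59406828e+00]), 'qd': array([ 0.01108893, -0.04293003, -0.03396448, -0.12310713, -0.01895778,
        0.03526988]), 'effort': array([ 1.47995717e-03, -5.15368867e+01, -2.70725870e+01,  6.76195160e-02,
        3.42698407e-02, -9.42381303e-05]), 'ee_pos': array([ 0.20882826, -0.56175908,  0.2218374 ]), 'orientation': array([-1.79988777e+02,  1.02425298e-01, -6.96147764e+01]), 'contact_force': array([-0.30893012,  0.20067752,  0.46526035]), 'torque': array([-0.02517161, -0.03370457,  0.01432905]), 'grip_width': 1.0050111995152957}
top {'intrinsics': array([[448.38074135,   0.        , 331.66945618],
       [  0.        , 448.38074135, 206.59055459],
       [  0.        ,   0.        ,   1.        ]]), 'R': array([[ 0.00763207, -0.99994422,  0.00730073],
       [-0.98864238, -0.00864126, -0.15003854],
       [ 0.15009326, -0.00607271, -0.98865319]]), 't': array([0.18450667, 0.53900904, 0.85094591])}
funnel_center [([262.0, 151.0], 0.88), ([394.0, 2
[... 635 characters left out ...]
, -0.43231685,  0.00175797],
       [-0.27169017,  0.56351491, -0.78015088],
       [ 0.33628174, -0.70395532, -0.62558893]]), 't': array([0.57415512, 0.06589681, 0.86689877])}
{'intrinsics': array([[306.34990206,   0.        , 320.26526018],
       [  0.        , 306.34990206, 201.02392817],
       [  0.        ,   0.        ,   1.        ]]), 'hand_eye': array([[ 9.99999644e-01, -1.28335580e-04,  8.33828957e-04,
         3.07198495e-04],
       [-1.32544427e-04,  9.52188490e-01,  3.05511148e-01,
        -8.43446942e-02],
       [-8.33170286e-04, -3.05511150e-01,  9.52188134e-01,
        -1.62418424e-01],
       [ 0.00000000e+00,  0.00000000e+00,  0.00000000e+00,
         1.00000000e+00]])}
```

View pics/top0.png

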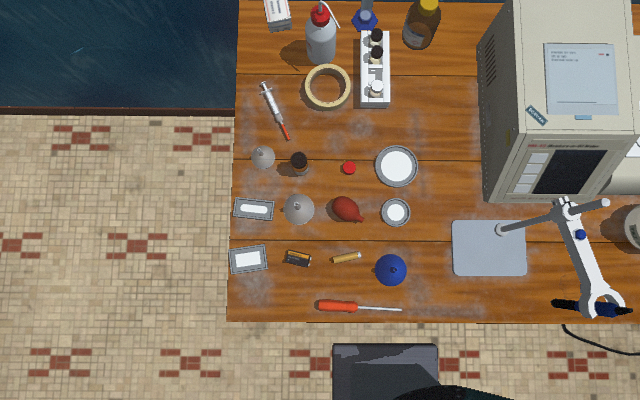

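View pics/side0.png

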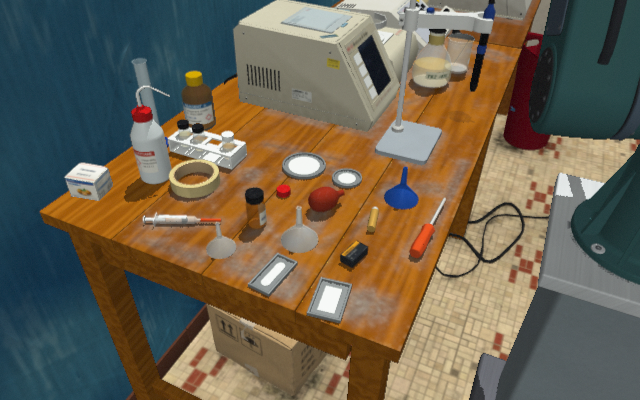

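The top view shows three funnels: a small whitish one at (262,157), a large whitish one at (299,209) and a blue one at (390,269). The large whitish one fits the description, being not blue and the larger of its colour. I'll confirm it in a crop and measure everything.

```bash
cat > h.py <<'E'
import numpy as np,cv2
from workcell import manip
from scipy.spatial.transform import Rotation as Ro
def cloud(c,d,T=None):
    P=manip.camera_params(c);K=P["intrinsics"]
    v,u=np.mgrid[:d.shape[0],:d.shape[1]]
    X=np.stack([(u-K[0,2])/K[0,0]*d,(v-K[1,2])/K[1,1]*d,d],-1)
    if c=="wrist":
        H=T@P["hand_eye"]; return X@H[:3,:3].T+H[:3,3]
    return (X-P["t"])@P["R"]
def plane(c,u,v,z,T=None):
    P=manip.camera_params(c);r=np.linalg.inv(P["intrinsics"])@[u,v,1]
    if c=="wrist":
        H=T@P["hand_eye"];o=H[:3,3];r=H[:3,:3]@r
    else:
        o=-P["R"].T@P["t"];r=P["R"].T@r
    return o+r*(z-o[2])/r[2]
def pose():
    o=manip.get_obs();T=np.eye(4);T[:3,:3]=Ro.from_euler("xyz",o["orientation"],degrees=True).as_matrix();T[:3,3]=o["ee_pos"];return T
def rot(m,W):
    """min-area rect of mask pixels in world xy: centre, sizes, yaw of long axis"""
    (c,s,a)=cv2.minAreaRect(W[m][:,:2].astype(np.float32)*1000)
    if s[0]<s[1]: a+=90
    return np.round(c,1),np.round(sorted(s),1),round(a%180,1)
E
python3 - <<'E'
from h import *
d=np.load("pics/top0.npy");p=cv2.imread("pics/top0.png");W=cloud("top",d)
print("table z",np.median(W[225:235,320:340,2]))
cv2.imwrite("pics/crop.png",cv2.resize(p[140:300,225:425],None,fx=4,fy=4,interpolation=cv2.INTER_CUBIC)[:600,:800])
hm=(W[...,2]>0.006)&(d>0)
n,l,s,c=cv2.connectedComponentsWithStats(hm[140:330,225:470].astype(np.uint8))
for i in range(1,n):
    if s[i,4]<25: continue
    m=np.zeros(hm.shape,bool);m[140:330,225:470]=l==i
    z=W[m][:,2];print((c[i]+[225,140]).round(),s[i,4],rot(m,W),"zmax",z.max().round(3),"topctr",W[m][z>z.max()-.008].mean(0).round(3))
for q,u,v in [("ft",395,167),("vt",395,212),("bt",249,260),("gt",253,208)]:
    print(q,plane("top",u,v,0.003).round(3))
# white patches
g=cv2.cvtColor(p,cv2.COLOR_BGR2HSV);w=((g[...,1]<40)&(g[...,2]>215))
n,l,s,c=cv2.connectedComponentsWithStats(w.astype(np.uint8))
for i in range(1,n):
    if s[i,4]>100 and 225<c[i,0]<430 and c[i,1]>140: print("white",c[i].round(1),s[i,4],plane("top",*c[i],.003).round(4),rot(l==i,W))
T=pose();print(T.round(3))
E
```

```text
table z 0.0014758901765730575
[262. 157.] 386 (array([647.1, 335.4]), array([46.3, 49. ]), 2.0) zmax 0.059 topctr [0.648 0.335 0.056]
[396. 166.] 297 (array([630.6,  54.9]), array([88.4, 89.2]), 179.6) zmax 0.014 topctr [0.63  0.056 0.008]
[299. 163.] 348 (array([623.4, 254.1]), array([32.7, 33. ]), 94.4) zmax 0.078 topctr [0.624 0.255 0.074]
[396. 159.] 39 (array([645.5,  55.2]), array([13.1, 32.3]), 17.3) zmax 0.01 topctr [0.644 0.055 0.007]
[349. 167.] 142 (array([624.9, 154.1]), array([26.1, 26.2]), 136.4) zmax 0.019 topctr [0.625 0.154 0.014]
[406. 171.] 53 (array([618.5,  31.2]), array([20.8, 31.3]), 29.3) zmax 0.009 topctr [0.62  0.033 0.007]
[298. 209.] 715 (array([537., 258.]), array([61.8, 62.5]), 0.7) zmax 0.074 topctr [0.537 0.258 0.072]
[253. 209.] 253 (array([537.8, 350.2]), array([41.2, 82.1]), 84.1) zmax 0.014 topctr [0.537 0.35  0.008]
[346. 209.] 560 (array([530.4, 157.1]), array([44.2, 69.4]), 44.3) zmax 0.05 topctr [0.536 0.163 0.045]
[394. 212.] 235 (array([532.3,  57.4]), array([58.9, 60.3]), 91.1) zmax 0.015 topctr [0.531 0.06  0.009]
[397. 210.] 38 (array([534
[... 631 characters left out ...]
ay([342. , 132.5]), array([ 23.5, 164.4]), 87.9) zmax 0.027 topctr [0.344 0.176 0.022]
ft [0.628 0.056 0.003]
vt [0.533 0.058 0.003]
bt [0.432 0.356 0.003]
gt [0.539 0.351 0.003]
white [396.1 165.8] 725 [0.631 0.054 0.003] (array([539.6, 126.7]), array([ 63.5, 296.8]), 141.5)
white [253.5 208.3] 176 [0.5381 0.3503 0.003 ] (array([484.5, 276.7]), array([ 33.6, 228.3]), 54.0)
white [395.3 212. ] 221 [0.5329 0.0569 0.003 ] (array([532.7,  56.9]), array([33.4, 34.1]), 108.8)
white [247.5 258.7] 300 [0.4345 0.3588 0.003 ] (array([429. , 288.9]), array([ 34. , 192.9]), 85.1)
[[ 0.348 -0.937  0.     0.209]
 [-0.937 -0.348  0.    -0.562]
 [-0.    -0.    -1.     0.223]
 [ 0.     0.     0.     1.   ]]
```

View pics/crop.png

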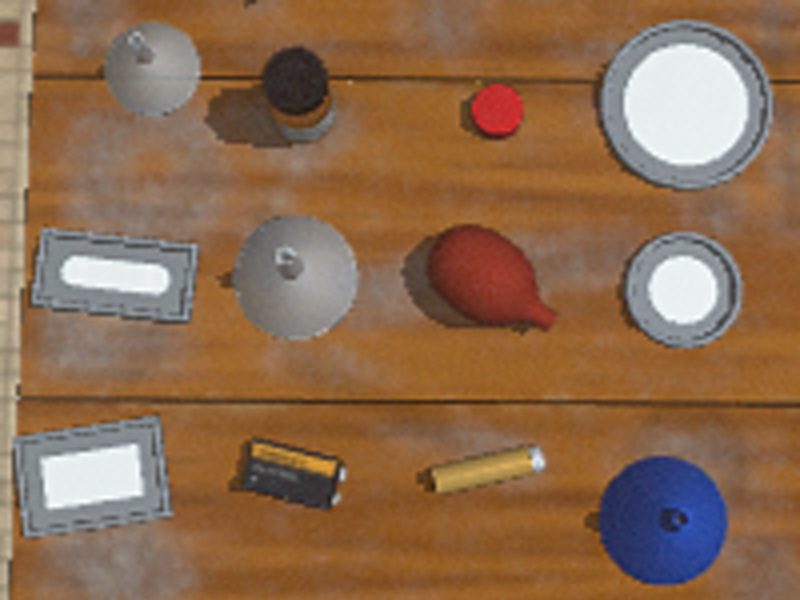

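The crop confirms it: the large whitish funnel at (299,209) measures about 62 mm across, against 47 mm for the small one at (262,157). Before swinging the arm I'll check for tall obstacles between it and the work.

Run:
```python
from h import *
pts=[]
for c in("top","side"):
    d=np.load(f"pics/{c}0.npy");W=cloud(c,d)[d>0];pts.append(W)
W=np.vstack(pts);W=W[(W[:,2]>0.06)&(W[:,2]<1.0)]
# height grid 5cm: max z
for x in np.arange(0.0,0.95,.05):
    r=[]
    for y in np.arange(-.7,.45,.05):
        m=(abs(W[:,0]-x-.025)<.025)&(abs(W[:,1]-y-.025)<.025)
        r.append("%3d"%(W[m][:,2].max()*100) if m.sum()>2 else "  .")
    print("%.2f"%x,"".join(r))
```

```text
0.00   .  .  .  .  .  .  .  .  .  .  .  .  .  .  . 11  .  .  .  .  .  .  .
0.05   .  .  .  .  .  .  .  .  .  .  .  .  . 17 17 24  .  .  .  .  .  .  .
0.10   .  .  .  .  .  .  .  .  .  .  .  .  .  .  . 38 30  .  .  .  .  .  .
0.15   .  .  .  .  .  .  .  .  .  .  .  .  .  .  . 40 36  .  .  .  .  .  .
0.20   .  .  .  .  .  .  .  .  .  .  .  .  . 34 38 39 34  .  .  .  .  .  .
0.25   .  .  .  .  .  .  .  .  .  .  .  .  . 37 36  .  .  .  .  .  .  .  .
0.30   .  .  .  .  .  .  .  .  .  . 28  .  .  .  .  .  .  .  .  .  .  .  .
0.35   .  .  .  .  .  .  .  .  . 32 32  .  .  .  .  .  .  .  .  .  .  .  .
0.40   .  .  9  9  .  .  .  .  .  . 28  .  .  .  .  7  .  .  .  .  .  .  .
0.45   .  9  9  9 14 15  .  .  .  . 36 36  .  .  .  .  .  .  .  .  .  .  .
0.50   .  .  .  . 14 15  .  .  .  . 36 36  .  .  .  .  .  .  .  7  .  .  .
0.55   6  6  .  9  9 10 10 12 13 13 13 13  .  .  .  .  .  .  .  .  .  .  .
0.60   6  8  8 10 15 15 15 20 20 20 20 20  .  .  .  .  .  .  7  7  .  .  .
0.65  12 12 12 10 15 15 11 20 20 20 20 20  .  .  .  .  .  .  .  .  .  .  .
0.70  12 12 12  . 15 10 10 20 21 21 21 20  .  .  .  .  .  .  .  .  .  .  .
0.75  11 11 11  . 15 10 10 20 21 21 21 20  .  .  .  6  6  .  .  .  .  .  .
0.80  11 11 11  .  . 10  . 20 20 20 20 20  .  .  .  6  6 17  .  .  .  .  .
0.85  11 11  .  .  . 10  . 20 20 20 21 20  . 10 10  6  6 19 19  .  .  .  .
0.90   .  .  .  .  .  .  .  .  .  .  . 16  . 13 13  6 19 10 15  .  .  .  .
```

```bash
python3 -m crank '[[0,0,-0.04,0,0,0,0.2],[0,0,-0.04,0,0,0,0.2],[0,0,-0.04,0,0,0,0.2],[0,0,-0.04,0,0,0,0.2],[0,0,-0.04,0,0,0,0.2]]' 20
python3 -m crank '[[0,0,-0.04,0,0,0,0.2],[0,0,-0.04,0,0,0,0.2],[0,0,0,0,0,0,0.2]]'
```

```text
time_s: 1.1
ee_pos: [0.2089, -0.5621, 0.4244]
orientation: [-180.0, -0.0, -69.6]
contact_force: [-0.4, 0.1, -0.3]
grip_width: 0.584
time_s: 1.4
ee_pos: [0.2095, -0.564, 0.5092]
orientation: [179.9, -0.6, -69.6]
contact_force: [0.0, 0.2, -0.6]
grip_width: 0.399
```

```bash
for i in 1 ; do
python3 -m crank '[[-0.0018,-0.046,0,0,0,-4.35,0],[-0.0018,-0.046,0,0,0,-4.35,0],[-0.0018,-0.046,0,0,0,-4.35,0],[-0.0018,-0.046,0,0,0,-4.35,0],[-0.0018,-0.046,0,0,0,-4.35,0]]'
python3 -m crank '[[-0.0018,-0.046,0,0,0,-4.35,0],[-0.0018,-0.046,0,0,0,-4.35,0],[-0.0018,-0.046,0,0,0,-4.35,0],[-0.0018,-0.046,0,0,0,-4.35,0],[-0.0018,-0.046,0,0,0,-4.35,0]]'
python3 -m crank '[[-0.0018,-0.046,0,0,0,-4.35,0],[-0.0018,-0.046,0,0,0,-4.35,0],[-0.0018,-0.046,0,0,0,-4.35,0],[-0.0018,-0.046,0,0,0,-4.35,0],[-0.0018,-0.046,0,0,0,-4.35,0]]'
python3 -m crank '[[-0.0018,-0.046,0,0,0,-4.35,0],[0,0,0,0,0,0,0]]'
done
```

```text
time_s: 1.9
ee_pos: [0.4058, -0.4423, 0.5014]
orientation: [-180.0, 0.1, -47.7]
contact_force: [0.3, 0.0, -0.9]
grip_width: 0.499
time_s: 2.4
ee_pos: [0.5428, -0.2588, 0.5014]
orientation: [-180.0, 0.1, -25.9]
contact_force: [0.8, -0.8, -0.1]
grip_width: 0.504
time_s: 2.9
ee_pos: [0.6021, -0.0377, 0.5014]
orientation: [-180.0, 0.1, -4.2]
contact_force: [0.7, 0.0, -0.0]
grip_width: 0.5
time_s: 3.1
ee_pos: [0.6032, 0.0118, 0.5019]
orientation: [-179.9, 0.1, 0.5]
contact_force: [0.1, -0.2, -0.3]
grip_width: 0.499
```

```bash
python3 -m crank '[[-0.0175,-0.027,0.038,0,0,0,0],[-0.0175,-0.027,0.038,0,0,0,0],[-0.0175,-0.027,0.038,0,0,0,0],[-0.0175,-0.027,0.038,0,0,0,0],[-0.0175,-0.027,0.038,0,0,0,0]]'
python3 -m crank '[[-0.0175,-0.027,0.038,0,0,0,0],[-0.0175,-0.027,0.038,0,0,0,0],[0,0,0,0,0,0,0],[0,0,0,0,0,0,0]]'
python3 - <<'E'
from h import *
T=pose();p,d=manip.snapshot("wrist");cv2.imwrite("pics/w1.png",p[:,:,::-1]);W=cloud("wrist",d,T);print(T[:3,3].round(4))
tz=W[(d>0)&(abs(W[...,2])<.01)][:,2];print("table",np.median(tz).round(4))
hm=(W[...,2]>np.median(tz)+.005)&(d>0)&(W[...,2]<.1)
n,l,s,c=cv2.connectedComponentsWithStats(hm.astype(np.uint8))
for i in range(1,n):
    if s[i,4]<80: continue
    m=l==i;z=W[m][:,2];print(c[i].round(),s[i,4],rot(m,W),"zmax",z.max().round(3),"topctr",W[m][z>z.max()-.008].mean(0).round(3))
E
```

```text
time_s: 3.6
ee_pos: [0.5148, 0.1415, 0.3108]
orientation: [180.0, 0.0, -0.1]
contact_force: [1.2, -0.1, 0.2]
grip_width: 0.499
time_s: 4.0
ee_pos: [0.4804, 0.195, 0.2359]
orientation: [179.9, 0.1, 0.0]
contact_force: [-0.2, -0.0, 0.9]
grip_width: 0.5
[0.4804 0.195  0.2359]
table 0.0005
[283.  39.] 588 (array([436.2, 355.6]), array([51.9, 71.5]), 98.8) zmax 0.009 topctr [0.437 0.348 0.007]
[372.  40.] 685 (array([539.1, 348.5]), array([41.1, 80.7]), 84.3) zmax 0.01 topctr [0.539 0.346 0.007]
[466.  52.] 1412 (array([648.2, 333.4]), array([44.8, 46.6]), 102.7) zmax 0.059 topctr [0.649 0.334 0.055]
[559.  71.] 1341 (array([746.9, 312.4]), array([ 25.6, 138.9]), 20.0) zmax 0.018 topctr [0.76  0.314 0.014]
[368. 121.] 1995 (array([539.2, 256.6]), array([61.1, 61.4]), 147.1) zmax 0.074 topctr [0.538 0.257 0.072]
[285. 122.] 878 (array([437.4, 254.7]), array([26.1, 48.5]), 76.6) zmax 0.021 topctr [0.438 0.256 0.018]
[450. 126.] 1403 (array([624.7, 254.6]), array([32.2, 33.3]), 21.4) zmax 0.076 topctr [0.625 0.254 0.073]
[587. 165.] 4401 (array([814.6, 199. ]), array([ 96.8, 127. ]), 179.7) 
[... 831 characters left out ...]
9.8, 57.9]), 88.3) zmax 0.025 topctr [0.432 0.069 0.02 ]
[426. 261.] 448 (array([631.7,  57.7]), array([83.5, 89.8]), 178.5) zmax 0.01 topctr [0.632 0.063 0.008]
[346. 265.] 182 (array([520.1,  55. ]), array([31.9, 60.5]), 95.0) zmax 0.01 topctr [0.517 0.056 0.008]
[624. 294.] 1101 (array([911.9,  28.9]), array([15.2, 52.5]), 28.6) zmax 0.069 topctr [0.893 0.016 0.064]
[309. 371.] 2744 (array([ 462.4, -134.1]), array([ 81.3, 113.8]), 0.5) zmax 0.033 topctr [ 0.498 -0.151  0.029]
[375. 379.] 455 (array([ 559.6, -129.4]), array([21., 36.]), 47.3) zmax 0.056 topctr [ 0.567 -0.124  0.052]
[526. 378.] 432 (array([ 801.3, -123.2]), array([ 4.7, 53.3]), 0.7) zmax 0.069 topctr [ 0.778 -0.123  0.065]
```

View pics/w1.png

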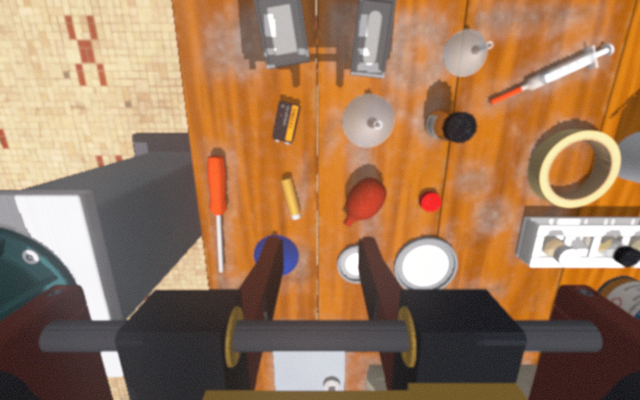

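```bash
python3 -m crank '[[-0.011,-0.015,0.045,0,0,0,0],[-0.011,-0.015,0.045,0,0,0,0],[-0.011,-0.015,0.045,0,0,0,0],[-0.011,-0.015,0.045,0,0,6.7,0],[0,0,0,0,0,6.7,0]]' 25
python3 -m crank '[[0,0,0,0,0,0,0],[0,0,0,0,0,0,0]]'
```

```text
time_s: 4.55
ee_pos: [0.4347, 0.2546, 0.053]
orientation: [179.8, 0.3, -13.7]
contact_force: [-0.4, -1.1, -0.3]
grip_width: 0.501
time_s: 4.75
ee_pos: [0.4401, 0.2555, 0.0581]
orientation: [-179.9, -0.2, -13.3]
contact_force: [-0.2, 1.8, 1.1]
grip_width: 0.498
```

```bash
python3 -m crank '[[0,0,0.02,0,0,0,0],[0,0,0.02,0,0,0,0],[0,0,0.011,0,0,0,0],[0,0,0,0,0,0,0]]'
python3 -m crank '[[0,0,0,0,0,0,0.9],[0,0,0,0,0,0,0.9],[0,0,0,0,0,0,0.9],[0,0,0,0,0,0,0.9]]'
python3 -m crank '[[0,0,0,0,0,0,0.9],[0,0,-0.02,0,0,0,0.9],[0,0,-0.03,0,0,0,0.9],[0,0,0,0,0,0,0.9],[0,0,0,0,0,0,0.9]]'
```

```text
time_s: 5.15
ee_pos: [0.4379, 0.2551, 0.0057]
orientation: [-180.0, -0.0, -13.4]
contact_force: [0.2, 0.7, 0.9]
grip_width: 0.499
time_s: 5.55
ee_pos: [0.4379, 0.2558, 0.0066]
orientation: [-179.9, -0.1, -13.4]
contact_force: [-0.1, -0.4, 6.6]
grip_width: 0.294
time_s: 6.05
ee_pos: [0.4376, 0.2557, 0.0562]
orientation: [-179.9, -0.1, -13.4]
contact_force: [-0.0, -0.7, 0.2]
grip_width: 0.291
```

```bash
python3 -m crank '[[-0.0087,-0.0327,0,0,0,0,0.9],[-0.0087,-0.0327,0,0,0,0,0.9],[-0.0087,-0.0327,0,0,0,0,0.9],[0,0,0,0,0,-7.5,0.9],[0,0,0,0,0,-7.5,0.9]]'
python3 -m crank '[[0,0,0,0,0,-7.5,0.9],[0,0,0,0,0,0,0.9],[0,0,0,0,0,0,0.9]]'
```

```text
time_s: 6.55
ee_pos: [0.4335, 0.3577, 0.0542]
orientation: [180.0, 0.1, 2.0]
contact_force: [-0.4, 0.2, -0.4]
grip_width: 0.296
time_s: 6.85
ee_pos: [0.4338, 0.3565, 0.0548]
orientation: [180.0, 0.1, 8.9]
contact_force: [0.5, 0.0, -0.2]
grip_width: 0.292
```

```bash
python3 -m crank '[[0,0,0.025,0,0,0,0.9],[0,0,0.015,0,0,0,0.9],[0,0,0.006,0,0,0,0.9],[0,0,0,0,0,0,0.9]]'
```

```text
time_s: 7.25
ee_pos: [0.434, 0.3565, 0.0093]
orientation: [180.0, 0.1, 8.9]
contact_force: [0.1, 0.4, -0.5]
grip_width: 0.295
```

```bash
python3 -m crank '[[0,0,0,0,0,0,0.2],[0,0,0,0,0,0,0.2],[0,0,-0.02,0,0,0,0.2],[0,0,-0.03,0,0,0,0.2]]'
python3 -m crank '[[-0.0049,0.0394,0,0,0,0,0.3],[-0.0049,0.0394,0,0,0,0,0.3],[-0.0049,0.0394,0,0,0,0,0.3],[-0.0049,0.0394,0,0,0,0,0.3],[-0.0049,0.0394,0,0,0,-3.9,0.3]]'
python3 -m crank '[[0,0,0,0,0,0,0.3],[0,0,0,0,0,0,0.3],[0,0,0,0,0,0,0.3]]'
```

```text
time_s: 7.65
ee_pos: [0.4332, 0.3561, 0.0589]
orientation: [179.9, 0.2, 9.0]
contact_force: [0.4, 0.7, -0.1]
grip_width: 0.402
time_s: 8.15
ee_pos: [0.4416, 0.1572, 0.0601]
orientation: [-180.0, -0.1, 13.0]
contact_force: [-0.1, 0.5, -0.8]
grip_width: 0.351
time_s: 8.45
ee_pos: [0.4419, 0.1594, 0.0599]
orientation: [-180.0, -0.1, 12.9]
contact_force: [0.0, 0.8, 0.2]
grip_width: 0.352
```

```bash
python3 -m crank '[[0,0,0.025,0,0,0,0.3],[0,0,0.02,0,0,0,0.3],[0,0,0.009,0,0,0,0.3],[0,0,0,0,0,0,0.3],[0,0,0,0,0,0,1]]'
python3 -m crank '[[0,0,0,0,0,0,1],[0,0,0,0,0,0,1],[0,0,0,0,0,0,1],[0,0,0,0,0,0,1]]'
python3 -m crank '[[0,0,-0.02,0,0,0,1],[0,0,-0.045,0,0,0,1],[0,0,-0.045,0,0,0,1],[0,0,0,0,0,0,1]]'
```

```text
time_s: 8.95
ee_pos: [0.4415, 0.1593, 0.0059]
orientation: [-180.0, -0.0, 13.0]
contact_force: [-0.3, -0.1, 0.1]
grip_width: 0.292
time_s: 9.35
ee_pos: [0.4421, 0.1588, 0.0063]
orientation: [-180.0, -0.1, 13.0]
contact_force: [0.2, 1.0, 5.2]
grip_width: 0.165
time_s: 9.75
ee_pos: [0.4453, 0.1592, 0.1206]
orientation: [180.0, -0.6, 13.0]
contact_force: [1.0, 0.4, -0.9]
grip_width: 0.167
```

```bash
python3 -m crank '[[0.0274,-0.0327,0,0,0,0,1],[0.0274,-0.0327,0,0,0,0,1],[0.0274,-0.0327,0,0,0,0,1],[0.0274,-0.0327,0,0,0,0,1],[0.0274,-0.0327,0,0,0,0,1]]'
python3 -m crank '[[0,0,0,0,0,6.27,1],[0,0,0.03,0,0,6.27,1],[0,0,0.03,0,0,6.27,1],[0,0,0,0,0,0,1],[0,0,0,0,0,0,1]]'
```

```text
time_s: 10.25
ee_pos: [0.5382, 0.3498, 0.1146]
orientation: [180.0, 0.1, 13.0]
contact_force: [0.4, -0.1, -0.0]
grip_width: 0.162
time_s: 10.75
ee_pos: [0.5373, 0.3481, 0.0549]
orientation: [179.9, 0.1, -5.7]
contact_force: [0.2, -0.7, 0.0]
grip_width: 0.159
```

```bash
python3 -m crank '[[0.001,-0.0015,0.025,0,0,0,1],[0,0,0.015,0,0,0,1],[0,0,0.0055,0,0,0,1],[0,0,0,0,0,0,1]]'
python3 -m crank '[[0,0,0,0,0,0,0.4],[0,0,0,0,0,0,0.4],[0,0,-0.02,0,0,0,0.4],[0,0,-0.045,0,0,0,0.4],[0,0,-0.045,0,0,0,0.4]]'
python3 -m crank '[[0,0,0,0,0,5.8,0.3],[0,0,0,0,0,0,0.3],[0,0,0,0,0,0,0.3]]'
python3 - <<'E'
from h import *
p,d=manip.snapshot("top");cv2.imwrite("pics/t2.png",cv2.resize(p[140:290,225:425,::-1],None,fx=4,fy=4,interpolation=cv2.INTER_CUBIC));W=cloud("top",d)
E
```

```text
time_s: 11.15
ee_pos: [0.5392, 0.3499, 0.0103]
orientation: [180.0, 0.0, -5.8]
contact_force: [-0.2, 0.5, -0.2]
grip_width: 0.16
time_s: 11.65
ee_pos: [0.5386, 0.3497, 0.1211]
orientation: [180.0, 0.1, -5.8]
contact_force: [0.1, 0.1, 0.0]
grip_width: 0.3
time_s: 11.95
ee_pos: [0.5388, 0.3498, 0.1201]
orientation: [180.0, 0.0, -11.5]
contact_force: [-0.1, -0.5, -0.7]
grip_width: 0.356
```

View pics/t2.png

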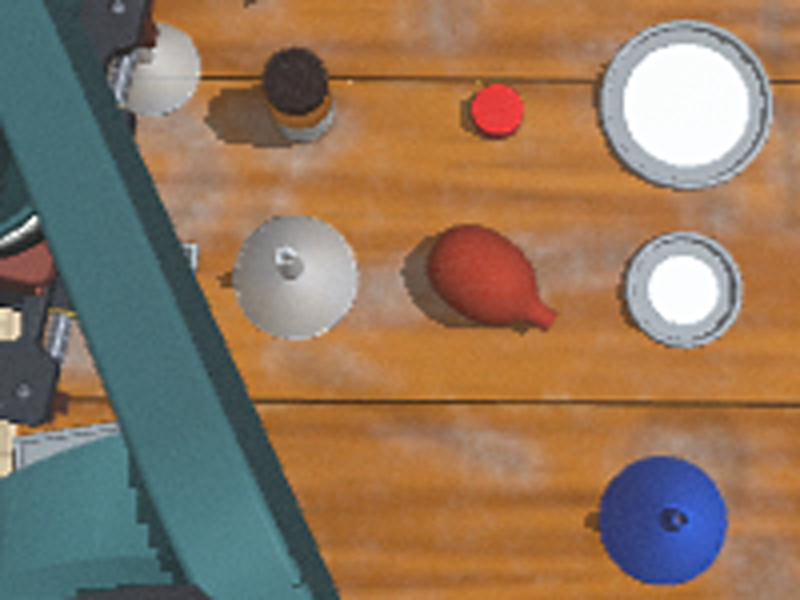

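The arm blocks the trays in this view. The untouched pieces, bulb and cap haven't moved. Next is the funnel.

```bash
python3 -m crank '[[0,0,0,0,0,-5.75,0.3],[0,0,0,0,0,-5.75,0.3],[0,0.031,0,0,0,0,0.3],[0,0.031,0,0,0,0,0.3],[0,0.031,0,0,0,0,0.3]]' 15
python3 -m crank '[[0,0,0,0,0,0,0.3],[0,0,0,0,0,0,0.3],[0,0,0.03,0,0,0,0.3],[0,0,0.03,0,0,0,0.3],[0,0,0.019,0,0,0,0.3]]'
python3 -m crank '[[0,0,0,0,0,0,0.3],[0,0,0,0,0,0,0.3],[0,0,0,0,0,0,1],[0,0,0,0,0,0,1],[0,0,0,0,0,0,1]]'
python3 -m crank '[[0,0,0,0,0,0,1],[0,0,0,0,0,0,1]]'
```

```text
time_s: 12.5
ee_pos: [0.5379, 0.2559, 0.1186]
orientation: [179.9, 0.2, 0.0]
contact_force: [-0.1, -0.6, -0.1]
grip_width: 0.35
time_s: 13.0
ee_pos: [0.5379, 0.2579, 0.0389]
orientation: [180.0, 0.1, -0.0]
contact_force: [-0.7, 0.0, -0.7]
grip_width: 0.35
time_s: 13.5
ee_pos: [0.5399, 0.2575, 0.0423]
orientation: [-179.9, -0.1, -0.1]
contact_force: [-0.2, 1.3, 1.9]
grip_width: 0.143
time_s: 13.7
ee_pos: [0.5399, 0.2575, 0.0422]
orientation: [-179.9, -0.1, -0.1]
contact_force: [-0.4, 0.3, 5.6]
grip_width: 0.145
```

```bash
python3 -m crank '[[0,0,-0.02,0,0,0,1],[0,0,-0.03,0,0,0,1],[0,0,-0.03,0,0,0,1],[0,0,0,0,0,0,1]]'
python3 -m crank '[[0.0184,0.0404,0,0,0,0,1],[0.0184,0.0404,0,0,0,0,1],[0.0184,0.0404,0,0,0,0,1],[0.0184,0.0404,0,0,0,0,1],[0.0184,0.0404,0,0,0,0,1]]'
python3 -m crank '[[0,0,0,0,0,0,1],[0,0,0.03,0,0,0,1],[0,0,0.03,0,0,0,1],[0,0,0,0,0,0,1],[0,0,0,0,0,0,1]]'
python3 - <<'E'
from h import *
p,d=manip.snapshot("side");cv2.imwrite("pics/s3.png",cv2.resize(p[100:300,200:440,::-1],None,fx=3,fy=3,interpolation=cv2.INTER_CUBIC))
E
```

```text
time_s: 14.1
ee_pos: [0.5419, 0.2579, 0.1253]
orientation: [-179.9, -0.4, -0.1]
contact_force: [1.4, 0.7, -0.5]
grip_width: 0.145
time_s: 14.6
ee_pos: [0.6305, 0.0531, 0.1202]
orientation: [-180.0, 0.1, -0.1]
contact_force: [0.6, 0.2, 0.4]
grip_width: 0.145
time_s: 15.1
ee_pos: [0.6295, 0.0554, 0.0605]
orientation: [-180.0, 0.1, -0.1]
contact_force: [0.1, -0.4, -0.6]
grip_width: 0.14
```

View pics/s3.png

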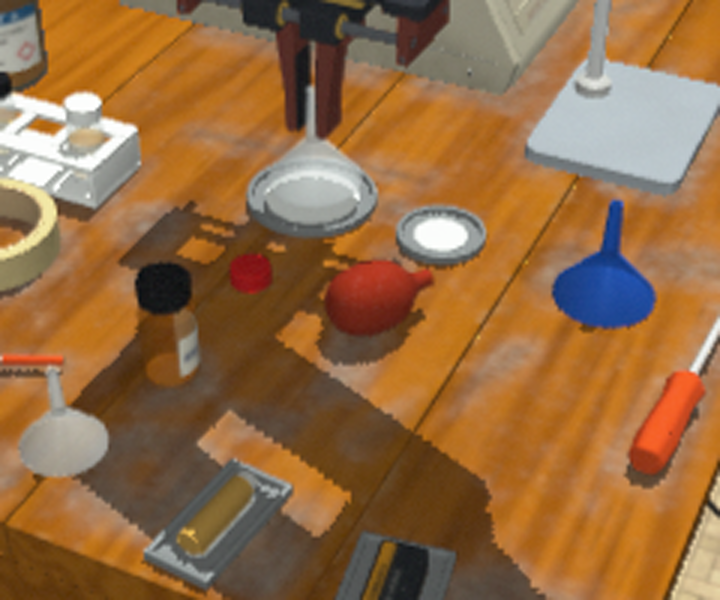

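The funnel hangs upright over the large round tray. The gauge and battery lie in their trays at the bottom of the crop.

```bash
python3 -m crank '[[0.0015,0,0.008,0,0,0,1],[0,0,0.006,0,0,0,1],[0,0,0,0,0,0,1],[0,0,0,0,0,0,1]]'
python3 -m crank '[[0,0,0,0,0,0,0.9],[0,0,0,0,0,0,0.5],[0,0,0,0,0,0,0.3],[0,0,0,0,0,0,0.3]]'
python3 -m crank '[[0,0,-0.02,0,0,0,0.3],[0,0,-0.03,0,0,0,0.3],[0,0,-0.03,0,0,0,0.3],[0,0,0,0,0,0,0.0],[0,0,0,0,0,0,0.0]]'
```

```text
time_s: 15.55
ee_pos: [0.6321, 0.0549, 0.0473]
orientation: [-180.0, 0.0, -0.1]
contact_force: [0.0, 0.9, 0.7]
grip_width: 0.146
time_s: 15.95
ee_pos: [0.6323, 0.0548, 0.0473]
orientation: [-180.0, -0.0, -0.1]
contact_force: [0.1, -0.3, 0.0]
grip_width: 0.34
time_s: 16.45
ee_pos: [0.6326, 0.0548, 0.1278]
orientation: [-180.0, -0.1, -0.1]
contact_force: [0.5, 0.2, -0.1]
grip_width: 0.478
```

```bash
python3 -m crank '[[-0.0016,-0.04,0,0,0,0,-0.1],[-0.0016,-0.04,0,0,0,0,-0.1],[-0.0016,-0.04,0,0,0,0,-0.1],[-0.0016,-0.04,0,0,0,0,-0.1],[-0.0016,-0.04,0,0,0,0,-0.1]]' 20
python3 -m crank '[[0,0,0,0,0,0,-0.1],[0,0,0,0,0,0,-0.1],[0,0,0.02,0,0,0,-0.1],[0,0,0.02,0,0,0,-0.1],[0,0,0.02,0,0,0,-0.1]]'
python3 -m crank '[[0,0,0.02,0,0,0,-0.1],[0,0,0.02,0,0,0,-0.1],[0,0,0.005,0,0,0,-0.1],[0,0,0,0,0,0,-0.1],[0,0,0,0,0,0,-0.1]]'
python3 -m crank '[[0,0,0,0,0,0,1],[0,0,0,0,0,0,1],[0,0,0,0,0,0,1],[0,0,0,0,0,0,1],[0,0,0,0,0,0,1]]'
```

```text
time_s: 16.95
ee_pos: [0.6231, 0.256, 0.1252]
orientation: [180.0, 0.2, -0.1]
contact_force: [1.1, 0.4, -0.1]
grip_width: 0.548
time_s: 17.45
ee_pos: [0.6243, 0.2528, 0.0658]
orientation: [180.0, 0.1, -0.2]
contact_force: [0.7, -0.1, 0.1]
grip_width: 0.547
time_s: 17.95
ee_pos: [0.6252, 0.2542, 0.0228]
orientation: [-180.0, -0.0, -0.2]
contact_force: [0.2, 0.7, 0.2]
grip_width: 0.552
time_s: 18.45
ee_pos: [0.6253, 0.2551, 0.0232]
orientation: [-180.0, -0.1, -0.1]
contact_force: [-1.3, -0.3, 6.2]
grip_width: 0.374
```

```bash
python3 -m crank '[[0,0,-0.02,0,0,0,1],[0,0,-0.04,0,0,0,1],[0,0,-0.04,0,0,0,1],[0,0,0,0,0,0,1]]'
python3 -m crank '[[-0.0184,0.0395,0,0,0,0,1],[-0.0184,0.0395,0,0,0,0,1],[-0.0184,0.0395,0,0,0,0,1],[-0.0184,0.0395,0,0,0,0,1],[-0.0184,0.0395,0,0,0,0,1]]'
python3 -m crank '[[0,0,0,0,0,0,1],[0,0,0.03,0,0,0,1],[0,0,0.03,0,0,0,1],[0,0,0.015,0,0,0,1],[0,0,0,0,0,0,1]]'
python3 -m crank '[[0,0,0,0,0,0,1],[0,0,0,0,0,0,1]]'
```

```text
time_s: 18.85
ee_pos: [0.6285, 0.2562, 0.1282]
orientation: [-179.8, -0.6, -0.1]
contact_force: [1.1, -0.2, -0.5]
grip_width: 0.376
time_s: 19.35
ee_pos: [0.5306, 0.0564, 0.1214]
orientation: [-180.0, 0.1, -0.1]
contact_force: [0.3, -1.4, -0.1]
grip_width: 0.377
time_s: 19.85
ee_pos: [0.5302, 0.0582, 0.0447]
orientation: [-180.0, 0.3, -0.1]
contact_force: [-0.3, -0.2, -0.1]
grip_width: 0.382
time_s: 20.05
ee_pos: [0.5331, 0.0579, 0.0479]
orientation: [-180.0, -0.1, -0.1]
contact_force: [0.4, -0.1, -0.7]
grip_width: 0.379
```

```bash
python3 -m crank '[[0,0.001,0.01,0,0,0,1],[0,0,0.008,0,0,0,1],[0,0,0.003,0,0,0,1],[0,0,0,0,0,0,1],[0,0,0,0,0,0,1]]'
python3 -m crank '[[0,0,0,0,0,0,0.4],[0,0,0,0,0,0,0.1],[0,0,0,0,0,0,-0.1],[0,0,0,0,0,0,-0.1]]'
python3 -m crank '[[0,0,-0.02,0,0,0,-0.1],[0,0,-0.04,0,0,0,-0.1],[0,0,-0.04,0,0,0,-0.1],[0,0,-0.04,0,0,0,-0.1],[0,0,-0.04,0,0,0,-0.1]]'
python3 -m crank '[[-0.02,-0.04,-0.04,0,0,0,0],[-0.02,-0.04,-0.04,0,0,0,0],[0,-0.01,-0.04,0,0,0,0],[0,0,0,0,0,0,0],[0,0,0,0,0,0,0]]'
python3 - <<'E'
from h import *
T=pose();print(T[:3,3].round(3))
p,d=manip.snapshot("wrist");cv2.imwrite("pics/w4.png",p[:,:,::-1]);W=cloud("wrist",d,T)
q,e=manip.snapshot("side");cv2.imwrite("pics/s4.png",cv2.resize(q[120:330,200:450,::-1],None,fx=2.8,fy=2.8))
V=cloud("side",e)
for n,x,y in[("funnel",.631,.0555),("vial",.533,.057),("batt",.435,.357),("gauge",.5385,.3495),("bulb",.532,.157),("cap",.6255,.154)]:
  for c,A,D in(("w",W,d),("s",V,e)):
    r=.04; m=(D>0)&(np.hypot(A[...,0]-x,A[...,1]-y)<r)&(A[...,2]>.0115)&(A[...,2]<.09)
    if m.sum()>20: print(n,c,rot(m,A),"zmax",A[m][:,2].max().round(3),"top",A[m][A[m][:,2]>A[m][:,2].max()-.006].mean(0).round(3))
E
```

```text
time_s: 20.55
ee_pos: [0.5319, 0.0566, 0.026]
orientation: [-180.0, 0.0, -0.1]
contact_force: [-0.8, -0.3, 0.2]
grip_width: 0.379
time_s: 20.95
ee_pos: [0.5323, 0.0566, 0.0262]
orientation: [-180.0, -0.0, -0.1]
contact_force: [0.4, -0.2, 0.3]
grip_width: 0.544
time_s: 21.45
ee_pos: [0.5319, 0.0566, 0.2078]
orientation: [-180.0, -0.0, -0.1]
contact_force: [0.4, -0.5, 0.2]
grip_width: 0.552
time_s: 21.95
ee_pos: [0.4994, 0.1336, 0.3137]
orientation: [-180.0, -0.1, -0.1]
contact_force: [-0.3, 0.1, 0.8]
grip_width: 0.495
[0.499 0.134 0.314]
funnel w (array([631.6,  54.6]), array([56.5, 58.1]), 34.9) zmax 0.077 top [0.632 0.054 0.074]
funnel s (array([628.8,  64.7]), array([41. , 56.3]), 22.5) zmax 0.076 top [0.633 0.057 0.073]
vial w (array([532.8,  56.9]), array([31.7, 32.5]), 127.8) zmax 0.078 top [0.533 0.056 0.076]
vial s (array([531.8,  59.9]), array([32.6, 35. ]), 133.0) zmax 0.077 top [0.533 0.06  0.075]
batt w (array([437.2, 337.1]), array([14.4, 26.3]), 2.4) zmax 0.023 top [0.437 0.338 0.02 ]
batt s (array([435.1, 358.6]), array([25.9, 48.7]), 98.9) zmax 0.023 top [0.435 0.36  0.02 ]
gauge w (array([538.3, 332.9]), array([14.6, 25.3]), 84.6) zmax 0.021 top [0.538 0.333 0.017]
gauge s (array([539.5, 350.6]), array([15.3, 57.2]), 82.6) zmax 0.02 top [0.54  0.353 0.017]
bulb w (array([533.1, 155.4]), array([43.9, 70.8]), 52.9) zmax 0.047 top [0.538 0.162 0.044]
bulb s (array([529.8, 161.1]), array([36.2, 72.2]), 49.5) zmax 0.046 top [0.537 0.166 0.043]
cap w (array([625.9, 152.9]), array([25.5, 25.7]), 95.1) zmax 0.015 top [0.626 0.153 0.013]
cap s (array([625.7, 156.1]), array([25.3, 26.4]), 116.0) zmax 0.016 top [0.627 0.156 0.013]
```

View pics/s4.png

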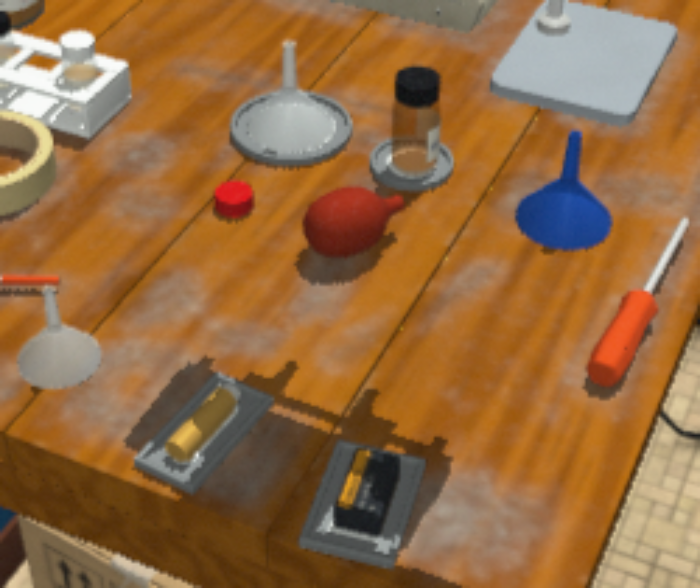

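View pics/w4.png

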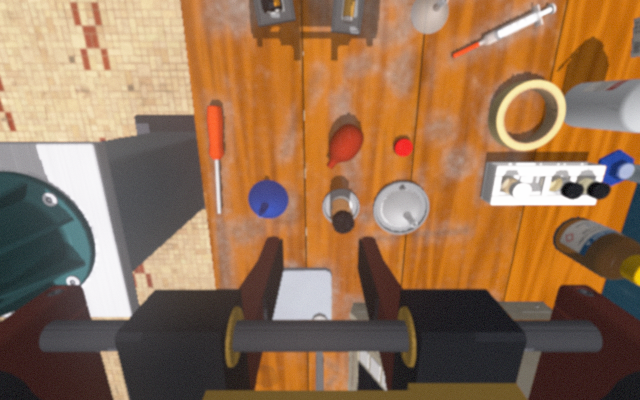

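Both views show all four pieces seated and centred in their trays: funnel at (290,115), vial at (415,125), gauge at (205,425) and battery at (365,490) in the side crop. The bulb and cap have not moved, and the gripper is clear. Handing in.

```bash
python3 -c "
from workcell import manip
print(manip.hand_in())"
```

```text
the job is handed in; nothing more can be done
None
```

All four pieces are in their own trays, and I handed the job in at about 22 s of the 109 s allowed. For the funnel I took the larger whitish one and left the small whitish and blue look-alikes alone.

- **Position:** In the last checks each piece measured within about 3 mm of its tray centre, on the best view of each. Battery and gauge lay within about 2° of the tray direction.
- **Height and tilt:** Top heights fit pieces resting on the tray floors. I judged tilt by eye only, and nothing looked tipped.
- **Bulb and cap:** Neither had moved beyond measurement noise. The arm had retreated to 0.31 m above the bench, touching nothing.
- **Disagreements:** The wrist view saw only part of the battery and gauge, so I used the side view for those. The side view's funnel centre was about 9 mm off because the far side was hidden, but both views put its stem within about 3 mm of the tray centre.

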